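# Weigh out walnuts and lift the twist-lock dish off the kitchen scale

### The job

Pick up the scoop by its handle, tip its three walnuts into the weighing dish on the kitchen scale without touching the nuts with the fingers, and set the empty scoop back down flat on the washer top. Then take the dish by its arched handle, give it a quarter turn counter-clockwise (seen from above) to free its twist lock, and lift it straight up, about a hand's breadth clear of the scale. Keep the dish level and the loose nuts together in its middle all the while, leave everything else where it stands, and finish while still holding the dish up, level and still: do not put it down.

Things in the scene. Friction and masses are not known exactly. Their poses are not given: they have to be found in the camera images.
- scale: kitchen scale, grey flat body 34 mm high, fixed to the washer top. Origin at the washer top, under the axis of its round socket; z up; the body runs from x = -105 to +75 and y = -75 to +75 mm, dark display at the -x end, which faces the robot (yaw within 0.25 rad of straight). The 90 mm aluminium socket carrying the dish ends 48 mm above the washer top. Scale and scoop may change sides.
- scale_socket (a point): top centre of the scale's twist-lock socket, 48 mm above the scale's origin, axes as the scale's. The dish starts locked, its x along the scale's x (within 0.1 rad), held down by flanges. It turns freely counter-clockwise (yaw grows) to a stop 105 degrees from locked; from 66 to 105, best at 90, it lifts straight out (14 mm frees it). Clockwise it stops at 10 degrees. Radial play 3 mm.
- dish: round steel weighing dish, 160 mm across, about 0.3 kg, loose but locked in the scale. Origin on its axis at its seat plane; z up. Rim 36 mm above the origin; inside a shallow cone. A rigid arched handle spans it along its x: 7 mm rods rise from the rim at x = -78 and +78 mm and lean inward to a wooden grip bar over the middle. Open at +y and -y. Lugs hang 13 mm below.
- dish_grip (a point): middle of the dish's wooden grip bar, on the dish's axis, 120 mm above the dish's origin (168 mm above the washer top when seated); axes as the dish's. The bar is 70 mm long along x, 14 mm wide along y, 18 mm high.
- dish_floor (a point): middle of the dish's inner floor, 8 mm above the dish's origin, on its axis; axes as the dish's.
- scoop: loose steel scoop, 0.16 kg, 231 mm long. Origin at its underside below the middle of its trough; z up, mouth +x, wooden handle -x. Open-fronted trough, 85 mm wide, x = -50 to +84 mm, side walls up to 45 mm high. Stands level on cross feet, mouth away from the robot (yaw within 0.4 rad). Its floor rises 8 degrees to the mouth to keep the nuts in; tipped nose-down 16 to 30 degrees they roll out.
- scoop_grip (a point): point to take the scoop's handle: 92 mm behind the scoop's origin (x = -92), 40 mm above its underside. The handle is a level bar along the scoop's x, 16 mm wide, 20 mm high, from x = -62 to -147 mm.
- scoop_mouth (a point): middle of the trough floor near the mouth: 59 mm ahead of the scoop's origin, 19 mm above its underside; a thin rounded lip carries the floor 25 mm further, rising 8 degrees.
- walnut_1: walnut, nearly a ball, 33 mm across, 14 g, origin at its centre; starts in the scoop
- walnut_2: walnut, same as walnut_1
- walnut_3: walnut, same as walnut_1
- jam_jar: glass jam jar with a yellow lid, 71 mm wide, 110 mm high, at the back left; loose bystander, to be left alone; origin at the centre of its underside
- spice_jar: spice jar with a dark cap, 41 mm wide, 105 mm high, at the back left; loose bystander, to be left alone; origin at the centre of its underside
- mug: striped mug, 83x115x90 mm, on the counter to the left; loose bystander, to be left alone; origin at the centre of its underside
- tin: food tin, 75 mm wide, 58 mm high, on the counter to the left; loose bystander, to be left alone; origin at the centre of its underside
- pepper_mill: pepper mill, 44 mm wide, 90 mm high, at the right edge; loose bystander, to be left alone; origin at the centre of its underside
- garlic: bulb of garlic, 53 mm wide and high, near the front edge; loose bystander, to be left alone; origin at the centre of its underside

How it is judged:
By the outcome, as a careful person would: the job done as asked, in the order asked, and still so for the second after the job is handed in, while the arm keeps its last pose, push and grip.
It also fails if it takes over 72 s, if anything falls off the work surface, if the arm or the gripper's body presses on something with over 40 N, if the wrist force passes 120 N, or if a joint passes its speed limit or range.

### The arm

A 6-joint arm with a two-finger parallel gripper is mounted at the origin on a cart in front of the work surface, level with it; the furniture and walls round the work are solid. World frame = base frame: x ahead of the robot, y to its left, z up, the work surface at z = 0. Lengths are in mm, angles in degrees, forces in N, time in s.
With the tool pointing down it reaches from about 300 to 1000 mm from the base axis. Payload 5.1 kg.
Tool frame: the origin (TCP) lies between the finger pads; the fingertips stand 19 mm ahead of it and the grasp point (between the pads) is the TCP; z points along the fingers, y is the line along which they close (so a half turn about z gives the same grasp; the last joint's range is limited). The gripper opens to 95 mm and grips with 3 to 60 N. Pads are 20 mm wide; open, the fingers measure 119 mm over their backs; the gripper's body (75 mm by 180 mm) begins 59 mm behind the grasp point.
Start: joints at [-81.509, 7.093, 94.555, -0, 78.352, -4.733], TCP at [148.659, -632.76, 233.656] pointing down, gripper open.
Joint ranges: [-149.61, 149.61], [-58.7, 133.49], [1.44, 155.28], [-77.14, 257.14], [18.33, 153.61], [-166.67, 166.67]. Speed limits (degrees/s): [147.25, 147.25, 180, 180, 180, 180].

### API

Orientations are given as [roll, pitch, yaw] about the fixed x, y, z axes, in that order (R = Rz(yaw) Ry(pitch) Rx(roll)).
In Python, from workcell import manip gives the robot as it stands.
- The arm moves only by the tool move_arm, never from a script. Its argument "targets" is a list of rows, each an object with "hand": the opening, from 0 (shut) to 1 (fully open); "slide": the shift along the tool's x, y, z in m, a list of three; "spin": the turn about the tool's z in rad. A call has 1 to 5 rows; each row shifts and turns the commanded pose from where the row before left it, along the tool's axes as they then stand; what a row does not reach is not made up. A row lasts 1/10 s, in which the tool goes at most 50 mm and 8.59 degrees, less where a joint would pass 70% of its speed; a pose out of reach is approached as far as the arm can. A call with a gripper value outside its range is refused whole. The fingers move at their own pace and stop on an object; "newtons" is the grip in N (left out, the last holds). Time passes only in rows, so rows that do not move let the fingers close. It gives the time, the measured TCP pose, the force, the opening and the grip force at its end, in the units of the state.
- manip.get_state(): the state, without advancing time (a new reading comes with each control period).
- manip.capture(name): name is "scene" or "top"; returns a dict with "image" (420x560x3 uint8, red, green, blue), "mtx" (3x3 intrinsics, pixels), "world_to_cam" (4x4, takes a point from world to camera coordinates). Camera axes: x right, y down, z forward; pixel columns grow to the right and rows downward; lengths in mm; the calibration is good to about 2 mm. A picture is of the moment at which its call begins. There is no depth.
- manip.hand_in(): hands the job in; it is judged then, once.
The state is a dict: "t": time; "joint_pos": joint angles; "joint_velocities": joint speeds; "effort": joint torques, N m; "tool_pos": TCP position; "ee_rot": TCP orientation; "ft_force": force on the tool from outside, world axes, zero at the start; "torque": the same for the moment, N m; "opening": finger opening in mm; "gripper_force": force on a finger pad.
Only numpy, scipy, OpenCV 4.12 (cv2) and the standard library are available. Lean on these libraries where they do the work, as an engineer would, in place of code of your own. Each camera call takes 0.05 s, during which the arm holds its last target. There are 200 camera calls.

## Working session

There is one attempt and no reset: what is moved stays moved. The work goes in short steps, Python scripts to look and compute and a tool call to move; the robot and the scene stay as the last step left them, time stands still between calls to the robot, and variables do not carry over. Pictures are saved under pics/ and viewed, at most 10 in all, crops included, and the job is handed in when it is done.

Besides the shell and the picture viewer there is one more tool, called as name(argument=value, ...) on one line, values as JSON. move_arm: Moves the arm, as the interface text tells. Its arguments: {"type":"object","properties":{"targets":{"type":"array","items":{"type":"object","properties":{"hand":{"type":"number"},"slide":{"type":"array","items":{"type":"number"}},"spin":{"type":"number"}}}},"newtons":{"type":"number"}},"required":["targets"]}

```bash
mkdir -p pics
python3 - <<'E'
from workcell import manip
import cv2,numpy as np
for n in("scene","top"):
    c=manip.capture(n);cv2.imwrite(f"pics/{n}0.png",c["image"][:,:,::-1]);np.savez(f"{n}0.npz",**c)
    print(n,c["mtx"].round(1).tolist(),c["world_to_cam"].round(3).tolist())
print(manip.get_state())
E
```

```text
scene [[391.2, 0.0, 280.3], [0.0, 391.2, 212.2], [0.0, 0.0, 1.0]] [[-0.688, -0.726, -0.002, 437.62], [-0.499, 0.475, -0.724, 293.488], [0.527, -0.497, -0.689, 792.296], [0.0, 0.0, 0.0, 1.0]]
top [[498.2, 0.0, 281.0], [0.0, 498.2, 208.5], [0.0, 0.0, 1.0]] [[-0.003, -1.0, -0.008, 110.648], [-0.993, 0.004, -0.115, 539.66], [0.115, 0.008, -0.993, 1355.375], [0.0, 0.0, 0.0, 1.0]]
{'t': 0.1, 'joint_pos': array([-8.15075906e+01,  7.13062197e+00,  9.46273453e+01, -3.19695413e-04,
        7.83528427e+01, -4.73141737e+00]), 'joint_velocities': array([ 0.03237435, -0.08166991, -0.27254832, -0.06013695,  0.01372559,
       -0.03447728]), 'effort': array([ 7.11224784e-04, -4.18879902e+01, -3.61095786e+01,  7.77696306e-02,
        4.61323536e-02, -5.17860724e-05]), 'tool_pos': array([ 148.59184121, -632.21228893,  232.48897856]), 'ee_rot': array([-1.79889542e+02, -8.82823104e-03,  1.32238831e+01]), 'ft_force': array([ 0.52883511, -0.1259751 , -0.25081924]), 'torque': array([-0.00911827,  0.04402024,  0.02410425]), 'gripper_force': 0.0, 'opening': 94.96715621276017}
```

View pics/top0.png

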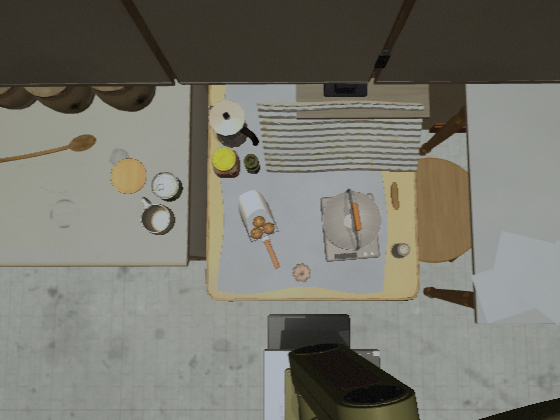

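View pics/scene0.png

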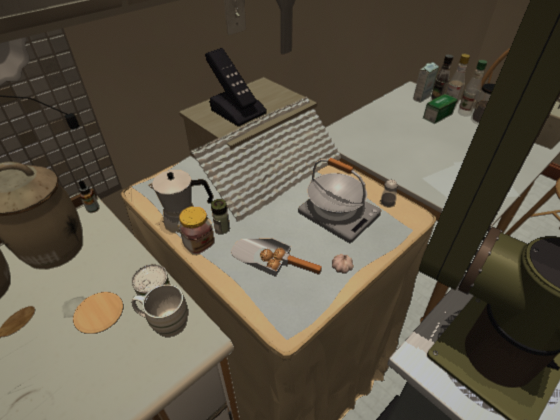

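The top view shows the scoop at about (258,222), with its handle end at (277,266). The scale and dish are at (351,222), and the grip bar is at about (355,217). I'll enlarge this area.

Run:
```python
import cv2,numpy as np
t=cv2.imread("pics/top0.png");s=cv2.imread("pics/scene0.png")
a=cv2.resize(t[170:290,230:420],None,fx=4,fy=4,interpolation=cv2.INTER_CUBIC)
cv2.imwrite("pics/ta.png",a)
b=cv2.resize(s[145:295,215:415],None,fx=4,fy=4,interpolation=cv2.INTER_CUBIC)
cv2.imwrite("pics/sa.png",b)
```

```text
(no output)
```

View pics/ta.png

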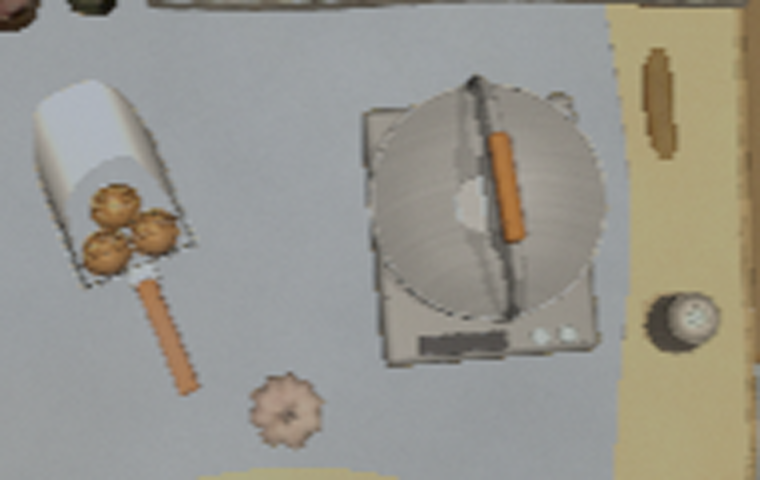

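View pics/sa.png

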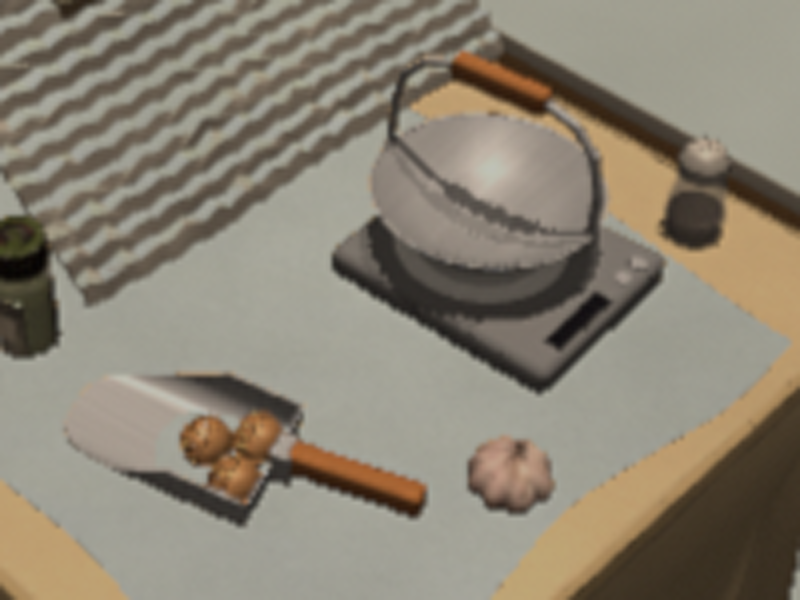

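```bash
cat > h.py <<'E'
import numpy as np
from scipy.optimize import least_squares
C={n:dict(np.load(f"{n}0.npz")) for n in("scene","top")}
def proj(n,P):
    c=C[n];p=np.atleast_2d(P)@c["world_to_cam"][:3,:3].T+c["world_to_cam"][:3,3]
    q=p@c["mtx"].T;return q[:,:2]/q[:,2:]
def onz(n,uv,z):
    c=C[n];R=c["world_to_cam"][:3,:3];t=c["world_to_cam"][:3,3]
    d=R.T@np.linalg.solve(c["mtx"],[uv[0],uv[1],1]);o=-R.T@t
    return o+d*(z-o[2])/d[2]
def tri(ut,us):
    return least_squares(lambda P:np.r_[proj("top",P)[0]-ut,proj("scene",P)[0]-us],[600,0,50])
T=lambda u,v:np.array([230+(u+.5)/4-.5,170+(v+.5)/4-.5])
S=lambda u,v:np.array([215+(u+.5)/4-.5,145+(v+.5)/4-.5])
E
python3 - <<'E'
from h import *
f=lambda a:np.round(a,1)
for nm,a,b in [("bar far",(501,133),(455,65)),("bar near",(514,241),(549,97)),("h start",(149,281),(291,455)),("h end",(189,393),(420,497))]:
    r=tri(T(*a),S(*b));print(nm,f(r.x),f(r.fun))
for nm,a,z in [("bar far",(501,133),177),("bar near",(514,241),177),("h start",(149,281),50),("h end",(189,393),50),
  ("scale FL",(388,365),34),("scale FR",(599,347),34),("scale BL",(363,110),34),("rim L",(372,202),84),("rim R",(606,202),84),("rim top",(490,82),84),("rim bot",(490,321),84),("tip",(92,80),22),
  ("n1",(115,206),35),("n2",(155,231),32),("n3",(107,252),32),("garlic",(287,411),40),("jam",(-20,-40),110),("spice",(88,-30),105),("mill",(690,320),90)]:
    print(nm,f(onz("top",T(*a),z)))
for nm,b,z in [("bar far",(455,62),177),("bar near",(549,95),177),("h start",(291,445),50),("h end",(420,490),50),("scale near",(541,388),34)]:
    print("S",nm,f(onz("scene",S(*b),z)))
E
```

```text
bar far [538.4 -77.9 164.3] [-0.1 -0.1  0.1  0. ]
bar near [469.  -83.7 174. ] [ 0.1  0.1 -0.2 -0. ]
h start [453.3 148.7  38.5] [-0.3 -0.3  0.4  0. ]
h end [376.4 120.8  45. ] [-0.1 -0.2  0.2  0. ]
bar far [536.5 -76.3 177. ]
bar near [469.2 -83.  177. ]
h start [451.8 147.5  50. ]
h end [375.9 120.4  50. ]
scale FL [394.5 -15.9  34. ]
scale FR [ 406.4 -160.7   34. ]
scale BL [571.1  -0.8  34. ]
rim L [502.2  -2.5  84. ]
rim R [ 501.7 -158.4   84. ]
rim top [582.9 -82.7  84. ]
rim bot [422.8 -79.7  84. ]
tip [594.8 188.8  22. ]
n1 [504.5 171.7  35. ]
n2 [487.3 144.   32. ]
n3 [472.9 177.3  32. ]
garlic [363.5  53.8  40. ]
jam [662.2 257.8 110. ]
spice [656.1 186.3 105. ]
mill [ 422.9 -210.5   90. ]
S bar far [530.  -66.1 177. ]
S bar near [467.7 -82.2 177. ]
S h start [452.7 150.8  50. ]
S h end [377.8 120.5  50. ]
S scale near [388.   -3.8  34. ]
```

The dish axis is at about (503,-80) with yaw about 5°. The scoop yaw is about 19°, and its grip point is at about (429,139). I'll move above the scoop first.

move_arm(targets=[{"hand": 1, "slide": [0.0225, -0.0343, 0], "spin": 0}, {"hand": 1, "slide": [0.0225, -0.0343, 0], "spin": 0}, {"hand": 1, "slide": [0.0225, -0.0343, 0], "spin": 0}, {"hand": 1, "slide": [0.0225, -0.0343, 0], "spin": 0}, {"hand": 1, "slide": [0.0225, -0.0343, 0], "spin": 0}])

```text
t: 0.6
tool_pos: [219.1, -438.2, 233.0]
ee_rot: [-179.9, -0.0, 13.2]
ft_force: [0.0, -0.1, 0.7]
opening: 95.2
gripper_force: 0.0
```

move_arm(targets=[{"hand": 1, "slide": [0.0225, -0.0343, 0], "spin": 0}, {"hand": 1, "slide": [0.0225, -0.0343, 0], "spin": 0}, {"hand": 1, "slide": [0.0225, -0.0343, 0], "spin": 0}, {"hand": 1, "slide": [0.0225, -0.0343, 0], "spin": 0}, {"hand": 1, "slide": [0.0225, -0.0343, 0], "spin": 0}])

```text
t: 1.1
tool_pos: [289.2, -245.7, 233.2]
ee_rot: [-180.0, -0.0, 13.2]
ft_force: [1.3, 0.4, 0.2]
opening: 95.3
gripper_force: 0.0
```

move_arm(targets=[{"hand": 1, "slide": [0.0225, -0.0343, 0], "spin": 0}, {"hand": 1, "slide": [0.0225, -0.0343, 0], "spin": 0}, {"hand": 1, "slide": [0.0225, -0.0343, 0], "spin": 0}, {"hand": 1, "slide": [0.0225, -0.0343, 0], "spin": 0}, {"hand": 1, "slide": [0.0225, -0.0343, 0], "spin": 0}])

```text
t: 1.6
tool_pos: [359.5, -53.0, 233.4]
ee_rot: [180.0, -0.0, 13.2]
ft_force: [0.8, -0.5, 0.5]
opening: 95.1
gripper_force: 0.0
```

move_arm(targets=[{"hand": 1, "slide": [0.0225, -0.0343, 0], "spin": 0}, {"hand": 1, "slide": [0.0225, -0.0343, 0], "spin": 0}, {"hand": 1, "slide": [0.0225, -0.0343, 0], "spin": 0}, {"hand": 1, "slide": [0.0225, -0.0343, 0], "spin": 0}, {"hand": 1, "slide": [0.0225, -0.0343, 0], "spin": 0}])

```text
t: 2.1
tool_pos: [429.8, 139.8, 233.3]
ee_rot: [180.0, 0.0, 13.3]
ft_force: [-0.5, -0.7, 0.3]
opening: 94.8
gripper_force: 0.0
```

move_arm(targets=[{"hand": 1, "slide": [0, 0, 0], "spin": -0.147}, {"hand": 1, "slide": [0, 0, 0], "spin": -0.147}, {"hand": 1, "slide": [0, 0, 0], "spin": -0.147}, {"hand": 1, "slide": [0, 0, 0], "spin": -0.147}, {"hand": 1, "slide": [0, 0, 0], "spin": -0.147}])

```text
t: 2.6
tool_pos: [429.5, 138.0, 233.1]
ee_rot: [-180.0, 0.0, 55.7]
ft_force: [0.2, -0.4, -0.1]
opening: 95.3
gripper_force: 0.0
```

move_arm(targets=[{"hand": 1, "slide": [0, 0, 0], "spin": -0.147}, {"hand": 1, "slide": [0, 0, 0], "spin": -0.147}, {"hand": 1, "slide": [0, 0, 0], "spin": -0.147}, {"hand": 1, "slide": [0, 0, 0], "spin": -0.147}, {"hand": 1, "slide": [0, 0, 0], "spin": -0.147}])

```text
t: 3.1
tool_pos: [429.5, 137.9, 233.1]
ee_rot: [-179.9, 0.0, 97.8]
ft_force: [-0.3, -0.5, 0.1]
opening: 95.2
gripper_force: 0.0
```

move_arm(targets=[{"hand": 1, "slide": [0, 0, 0], "spin": -0.147}, {"hand": 1, "slide": [0, 0, 0], "spin": -0.147}, {"hand": 1, "slide": [0, 0, 0], "spin": -0.147}, {"hand": 1, "slide": [0, 0, 0], "spin": -0.147}, {"hand": 1, "slide": [0, 0, 0], "spin": -0.147}])

```text
t: 3.6
tool_pos: [429.5, 137.9, 233.1]
ee_rot: [-180.0, -0.0, 139.9]
ft_force: [0.4, -0.5, 0.8]
opening: 94.9
gripper_force: 0.0
```

move_arm(targets=[{"hand": 1, "slide": [0, 0, 0], "spin": -0.147}, {"hand": 1, "slide": [0, 0, 0], "spin": -0.147}, {"hand": 1, "slide": [0, 0, 0], "spin": -0.147}, {"hand": 1, "slide": [0, 0, 0], "spin": -0.147}, {"hand": 1, "slide": [0, 0, 0], "spin": -0.147}])

```text
t: 4.1
tool_pos: [429.5, 137.9, 233.1]
ee_rot: [-180.0, -0.1, -178.0]
ft_force: [0.2, 0.7, -0.2]
opening: 95.3
gripper_force: 0.0
```

move_arm(targets=[{"hand": 1, "slide": [0, 0, 0], "spin": -0.147}, {"hand": 1, "slide": [0, 0, 0], "spin": -0.147}, {"hand": 1, "slide": [0, 0, 0], "spin": 0}, {"hand": 1, "slide": [0, 0, 0], "spin": 0}])

```text
t: 4.5
tool_pos: [429.6, 137.9, 233.3]
ee_rot: [180.0, -0.0, -161.7]
ft_force: [-0.3, 0.3, -0.6]
opening: 95.1
gripper_force: 0.0
```

move_arm(targets=[{"hand": 1, "slide": [0, 0, 0.035]}, {"hand": 1, "slide": [0, 0, 0.04]}, {"hand": 1, "slide": [0, 0, 0.04]}, {"hand": 1, "slide": [0, 0, 0.04]}, {"hand": 1, "slide": [0, 0, 0.025]}])

```text
validation failed for argument at $.ta...
```

move_arm(targets=[{"hand": 1, "slide": [0, 0, 0.013]}, {"hand": 0.3, "slide": [0, 0, 0]}, {"hand": 0.2, "slide": [0, 0, 0]}, {"hand": 0.1, "slide": [0, 0, 0]}, {"hand": 0, "slide": [0, 0, 0]}], newtons=30)

```text
validation failed for argument at $.ta...
```

move_arm(targets=[{"hand": 0, "slide": [0, 0, 0]}, {"hand": 0, "slide": [0, 0, 0]}, {"hand": 0, "slide": [0, 0, 0]}])

```text
validation failed for argument at $.ta...
```

Every row needs a spin value.

move_arm(targets=[{"hand": 1, "slide": [0, 0, 0.035], "spin": 0}, {"hand": 1, "slide": [0, 0, 0.04], "spin": 0}, {"hand": 1, "slide": [0, 0, 0.04], "spin": 0}, {"hand": 1, "slide": [0, 0, 0.04], "spin": 0}, {"hand": 1, "slide": [0, 0, 0.025], "spin": 0}])

```text
t: 5.0
tool_pos: [427.7, 137.6, 50.4]
ee_rot: [180.0, -0.2, -161.6]
ft_force: [0.3, -0.1, 0.4]
opening: 94.6
gripper_force: 0.0
```

move_arm(targets=[{"hand": 1, "slide": [0, 0, 0.013], "spin": 0}, {"hand": 0.3, "slide": [0, 0, 0], "spin": 0}, {"hand": 0.2, "slide": [0, 0, 0], "spin": 0}, {"hand": 0.1, "slide": [0, 0, 0], "spin": 0}, {"hand": 0, "slide": [0, 0, 0], "spin": 0}], newtons=30)

```text
t: 5.5
tool_pos: [431.2, 138.3, 42.4]
ee_rot: [-180.0, 0.2, -161.5]
ft_force: [-0.7, -0.3, -0.0]
opening: 68.3
gripper_force: 0.0
```

move_arm(targets=[{"hand": 0, "slide": [0, 0, 0], "spin": 0}, {"hand": 0, "slide": [0, 0, 0], "spin": 0}, {"hand": 0, "slide": [0, 0, 0], "spin": 0}])

```text
t: 5.8
tool_pos: [430.0, 138.0, 40.9]
ee_rot: [-180.0, 0.0, -161.5]
ft_force: [0.3, -0.2, -1.1]
opening: 44.6
gripper_force: 0.0
```

move_arm(targets=[{"hand": 0, "slide": [0, 0, 0], "spin": 0}, {"hand": 0, "slide": [0, 0, 0], "spin": 0}, {"hand": 0, "slide": [0, 0, 0], "spin": 0}, {"hand": 0, "slide": [0, 0, 0], "spin": 0}, {"hand": 0, "slide": [0, 0, 0], "spin": 0}])

```text
t: 6.3
tool_pos: [429.8, 138.0, 40.6]
ee_rot: [-180.0, 0.0, -161.5]
ft_force: [-0.1, 0.8, -0.5]
opening: 15.9
gripper_force: 30.0
```

move_arm(targets=[{"hand": 0, "slide": [0, 0, 0], "spin": 0}, {"hand": 0, "slide": [0, 0, -0.002], "spin": 0}, {"hand": 0, "slide": [0, 0, -0.004], "spin": 0}, {"hand": 0, "slide": [0, 0, -0.004], "spin": 0}, {"hand": 0, "slide": [0, 0, 0], "spin": 0}])

```text
t: 6.8
tool_pos: [430.2, 138.1, 51.3]
ee_rot: [-180.0, 0.1, -161.5]
ft_force: [-0.9, 0.2, -2.1]
opening: 15.8
gripper_force: 30.0
```

Run:
```python
from workcell import manip
import cv2
c=manip.capture("scene");i=c["image"][:,:,::-1]
cv2.imwrite("pics/s1.png",cv2.resize(i[170:320,200:400],None,fx=4,fy=4,interpolation=cv2.INTER_CUBIC))
s=manip.get_state();print(s["torque"],s["ft_force"],s["tool_pos"])
```

```text
[0.04783743 0.01566901 0.05573439] [ 0.03622008  0.24979495 -2.36949261] [429.99784373 138.01248122  51.03802085]
```

View pics/s1.png

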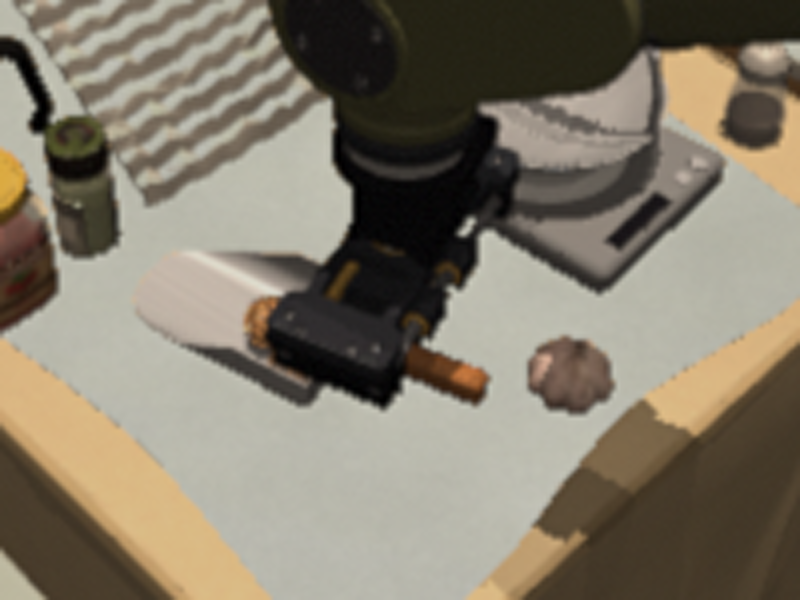

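The scoop is held. The walnut is visible at (265,320) and the handle end at (470,380). I'll grip firmer and lift gently.

move_arm(targets=[{"hand": 0, "slide": [0, 0, -0.005], "spin": 0}, {"hand": 0, "slide": [0, 0, -0.01], "spin": 0}, {"hand": 0, "slide": [0, 0, -0.015], "spin": 0}, {"hand": 0, "slide": [0, 0, -0.02], "spin": 0}, {"hand": 0, "slide": [0, 0, -0.02], "spin": 0}], newtons=50)

```text
t: 7.35
tool_pos: [429.7, 138.0, 122.0]
ee_rot: [-180.0, 0.0, -161.5]
ft_force: [1.2, 0.0, -1.7]
opening: 15.8
gripper_force: 50.0
```

move_arm(targets=[{"hand": 0, "slide": [0, 0, -0.02], "spin": 0}, {"hand": 0, "slide": [0, 0, -0.02], "spin": 0}, {"hand": 0, "slide": [0, 0, -0.015], "spin": 0}, {"hand": 0, "slide": [0, 0, -0.01], "spin": 0}, {"hand": 0, "slide": [0, 0, -0.005], "spin": 0}])

```text
t: 7.85
tool_pos: [430.2, 138.1, 191.9]
ee_rot: [-180.0, 0.1, -161.5]
ft_force: [-0.3, -0.8, -2.7]
opening: 15.8
gripper_force: 50.0
```

Run:
```python
from workcell import manip
import cv2,numpy as np
A=[]
for n in("scene","top"):
    i=manip.capture(n)["image"][:,:,::-1]
    i=i[120:290,180:380] if n=="scene" else i[120:290,200:400]
    A.append(cv2.resize(i,None,fx=2,fy=2,interpolation=cv2.INTER_CUBIC))
cv2.imwrite("pics/s2.png",np.hstack(A))
s=manip.get_state();print(s["torque"],s["ft_force"],s["tool_pos"],s["joint_pos"])
```

```text
[ 0.04033215  0.02734341 -0.03073416] [ 1.30105029 -1.18769456 -3.1712015 ] [429.98241774 137.99662011 191.08442441] [ 1.09774159e+01 -1.75125762e+01  1.21602612e+02 -1.41331468e-03
  7.58692798e+01 -9.75389208e+01]
```

View pics/s2.png

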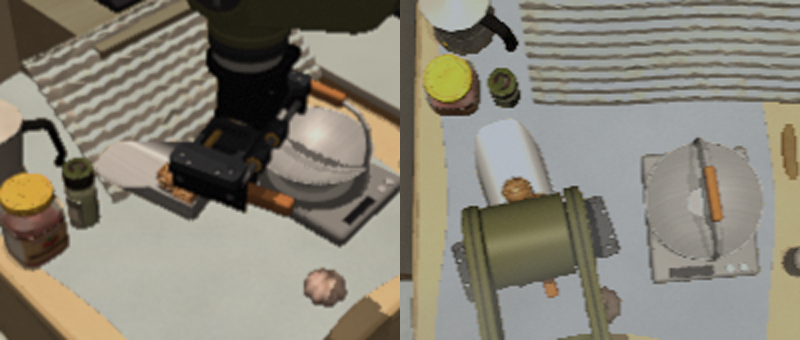

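The scoop is level and all the nuts are in it. The spice jar clears the scoop. I'll rotate it to point at the dish's open side, then move it across and down.

move_arm(targets=[{"hand": 0, "slide": [0, 0, 0], "spin": 0.02}, {"hand": 0, "slide": [0, 0, 0], "spin": 0.04}, {"hand": 0, "slide": [0, 0, 0], "spin": 0.06}, {"hand": 0, "slide": [0, 0, 0], "spin": 0.07}, {"hand": 0, "slide": [0, 0, 0], "spin": 0.08}])

```text
t: 8.45
tool_pos: [429.1, 137.9, 189.3]
ee_rot: [-180.0, -0.1, -177.2]
ft_force: [0.8, 0.3, -2.7]
opening: 15.8
gripper_force: 50.0
```

move_arm(targets=[{"hand": 0, "slide": [0, 0, 0], "spin": 0.08}, {"hand": 0, "slide": [0, 0, 0], "spin": 0.08}, {"hand": 0, "slide": [0, 0, 0], "spin": 0.08}, {"hand": 0, "slide": [0, 0, 0], "spin": 0.08}, {"hand": 0, "slide": [0, 0, 0], "spin": 0.08}])

```text
t: 8.95
tool_pos: [429.1, 137.9, 189.3]
ee_rot: [-179.9, -0.1, 159.9]
ft_force: [0.2, -0.2, -2.4]
opening: 15.6
gripper_force: 50.0
```

move_arm(targets=[{"hand": 0, "slide": [0, 0, 0], "spin": 0.08}, {"hand": 0, "slide": [0, 0, 0], "spin": 0.08}, {"hand": 0, "slide": [0, 0, 0], "spin": 0.08}, {"hand": 0, "slide": [0, 0, 0], "spin": 0.08}, {"hand": 0, "slide": [0, 0, 0], "spin": 0.08}])

```text
t: 9.45
tool_pos: [429.2, 138.0, 189.3]
ee_rot: [-179.9, -0.1, 137.0]
ft_force: [-0.2, 0.1, -2.6]
opening: 15.9
gripper_force: 50.0
```

move_arm(targets=[{"hand": 0, "slide": [0, 0, 0], "spin": 0.08}, {"hand": 0, "slide": [0, 0, 0], "spin": 0.08}, {"hand": 0, "slide": [0, 0, 0], "spin": 0.08}, {"hand": 0, "slide": [0, 0, 0], "spin": 0.08}, {"hand": 0, "slide": [0, 0, 0], "spin": 0.08}])

```text
t: 9.95
tool_pos: [429.2, 138.0, 189.3]
ee_rot: [-179.9, -0.1, 114.1]
ft_force: [-0.3, -0.3, -3.2]
opening: 16.0
gripper_force: 50.0
```

move_arm(targets=[{"hand": 0, "slide": [0, 0, 0], "spin": 0.07}, {"hand": 0, "slide": [0, 0, 0], "spin": 0.06}, {"hand": 0, "slide": [0, 0, 0], "spin": 0.05}, {"hand": 0, "slide": [0, 0, 0], "spin": 0.03}, {"hand": 0, "slide": [0, 0, 0], "spin": 0.02}])

```text
t: 10.45
tool_pos: [429.3, 138.0, 189.5]
ee_rot: [-179.9, -0.0, 101.0]
ft_force: [-0.3, 0.3, -2.3]
opening: 15.8
gripper_force: 50.0
```

move_arm(targets=[{"hand": 0, "slide": [0, 0.005, 0], "spin": 0.02}, {"hand": 0, "slide": [-0.001, 0.012, 0], "spin": 0}, {"hand": 0, "slide": [-0.002, 0.018, 0], "spin": 0}, {"hand": 0, "slide": [-0.001, 0.012, 0], "spin": 0}, {"hand": 0, "slide": [-0.001, 0.008, 0], "spin": 0}])

```text
t: 10.95
tool_pos: [485.7, 142.8, 190.4]
ee_rot: [-180.0, -0.0, 99.9]
ft_force: [-0.2, -0.3, -2.3]
opening: 15.8
gripper_force: 50.0
```

move_arm(targets=[{"hand": 0, "slide": [0, 0.002, 0.004], "spin": 0}, {"hand": 0, "slide": [0, 0, 0.01], "spin": 0}, {"hand": 0, "slide": [0, 0, 0.015], "spin": 0}, {"hand": 0, "slide": [0, 0, 0.013], "spin": 0}, {"hand": 0, "slide": [0, 0, 0.008], "spin": 0}])

```text
t: 11.45
tool_pos: [485.2, 142.8, 138.0]
ee_rot: [-179.8, -0.0, 100.0]
ft_force: [0.3, 0.4, -2.1]
opening: 16.0
gripper_force: 50.0
```

Run:
```python
from workcell import manip
import cv2,numpy as np
A=[]
for n in("scene","top"):
    i=manip.capture(n)["image"][:,:,::-1]
    i=i[120:290,215:415] if n=="scene" else i[140:310,220:420]
    A.append(cv2.resize(i,None,fx=2,fy=2,interpolation=cv2.INTER_CUBIC))
cv2.imwrite("pics/s3.png",np.vstack(A).transpose(1,0,2)[:1] if 0 else np.hstack(A))
s=manip.get_state();print(s["torque"],s["ft_force"],s["tool_pos"],s["joint_pos"])
```

```text
[ 0.13908315 -0.06583119 -0.09828121] [-0.72501285 -0.62745749 -1.74604421] [485.18535719 142.79456553 138.25042809] [ 1.03157652e+01 -6.63683649e+00  1.17827733e+02  6.38534271e-04
  6.90432840e+01  3.42342335e-01]
```

View pics/s3.png

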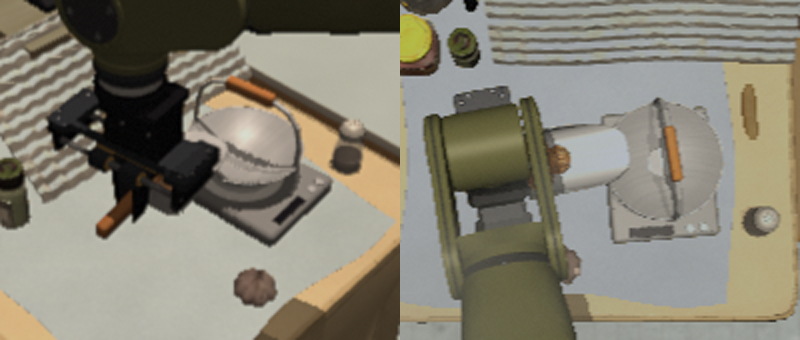

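move_arm(targets=[{"hand": 0, "slide": [-0.004, -0.001, 0], "spin": 0.035}, {"hand": 0, "slide": [-0.01, -0.001, 0], "spin": 0.035}, {"hand": 0, "slide": [-0.013, -0.001, 0], "spin": 0}, {"hand": 0, "slide": [-0.01, -0.001, 0], "spin": 0}, {"hand": 0, "slide": [-0.005, 0, 0], "spin": 0}])

```text
t: 12.05
tool_pos: [488.0, 99.4, 141.0]
ee_rot: [180.0, 0.0, 95.9]
ft_force: [-0.1, 0.4, -2.6]
opening: 16.0
gripper_force: 50.0
```

move_arm(targets=[{"hand": 0, "slide": [0, 0, 0.004], "spin": 0}, {"hand": 0, "slide": [0, 0, 0.006], "spin": 0}, {"hand": 0, "slide": [0, 0, 0.004], "spin": 0}, {"hand": 0, "slide": [0, 0, 0], "spin": 0}, {"hand": 0, "slide": [0, 0, 0], "spin": 0}])

```text
t: 12.55
tool_pos: [487.6, 101.1, 126.3]
ee_rot: [-180.0, -0.0, 96.0]
ft_force: [0.0, 0.9, -2.4]
opening: 15.7
gripper_force: 50.0
```

move_arm(targets=[{"hand": 0, "slide": [0, 0, 0.002], "spin": 0}, {"hand": 0, "slide": [0, 0, 0.002], "spin": 0}, {"hand": 0, "slide": [0, 0, 0], "spin": 0}])

```text
t: 12.85
tool_pos: [487.6, 100.9, 122.3]
ee_rot: [-180.0, -0.0, 96.0]
ft_force: [-0.2, -0.6, -2.6]
opening: 15.7
gripper_force: 50.0
```

move_arm(targets=[{"hand": 0, "slide": [0, 0, 0.002], "spin": 0}, {"hand": 0, "slide": [0, 0, 0.002], "spin": 0}, {"hand": 0, "slide": [0, 0, 0], "spin": 0}])

```text
t: 13.15
tool_pos: [487.6, 100.8, 118.2]
ee_rot: [-180.0, -0.0, 96.0]
ft_force: [-0.1, -0.4, -1.4]
opening: 15.5
gripper_force: 50.0
```

```bash
cat > tilt.py <<'E'
from h import *
import cv2
from workcell import manip
def tilt(save=None):
    i=manip.capture("scene")["image"]; s=manip.get_state(); p=s["tool_pos"]
    psi=np.radians(s["ee_rot"][2]); fx=-np.array([np.cos(psi),np.sin(psi),0])
    def end(th): # centre of handle end face at pitch th (nose down), far bottom
        t=np.radians(th); return proj("scene",p-55*(np.cos(t)*fx)+np.array([0,0,55*np.sin(t)]))[0]
    h=cv2.cvtColor(i,cv2.COLOR_RGB2HSV)
    m=((h[...,0]<16)&(h[...,1]>130)&(h[...,2]>60)).astype(np.uint8)
    e=end(0).astype(int); w=np.zeros_like(m); w[e[1]-60:e[1]+25,e[0]-25:e[0]+40]=1
    n,l,st,ce=cv2.connectedComponentsWithStats(m*w)
    k=1+st[1:,4].argmax() if n>1 else 0
    print("blob",st[k],ce[k].round(1),"pred end",{a:end(a).round(1).tolist() for a in(0,10,20,30)},"F",s["ft_force"].round(1))
    h2=(cv2.cvtColor(i,cv2.COLOR_RGB2BGR))[e[1]-100:e[1]+50,e[0]-40:e[0]+160]
    if save: cv2.imwrite(save,cv2.resize(h2,None,fx=4,fy=4,interpolation=cv2.INTER_CUBIC))
E
python3 -c "
from tilt import *
tilt()"
```

```text
blob [276 214  17  18 110] [284.  223.2] pred end {0: [277.2, 230.3], 10: [277.4, 227.1], 20: [278.1, 223.6], 30: [279.3, 219.9]} F [-0.1 -0.4 -2.2]
```

move_arm(targets=[{"hand": 0, "slide": [0, 0, 0], "spin": 0}, {"hand": 0, "slide": [0, 0, 0], "spin": 0}], newtons=15)

```text
t: 13.4
tool_pos: [487.9, 100.8, 118.8]
ee_rot: [180.0, 0.0, 96.0]
ft_force: [0.2, 0.9, -2.5]
opening: 16.0
gripper_force: 15.0
```

move_arm(targets=[{"hand": 0, "slide": [0, 0, 0], "spin": 0}, {"hand": 0, "slide": [0, 0, 0], "spin": 0}], newtons=8)

```text
t: 13.6
tool_pos: [487.9, 100.8, 118.9]
ee_rot: [180.0, 0.0, 96.0]
ft_force: [0.5, -0.4, -2.8]
opening: 15.7
gripper_force: 8.0
```

```bash
python3 -c "
from tilt import *
tilt()"
```

```text
blob [276 213  17  18 108] [283.9 222.5] pred end {0: [277.1, 230.1], 10: [277.3, 226.9], 20: [278.0, 223.4], 30: [279.2, 219.7]} F [-0.1 -0.4 -2.4]
```

move_arm(targets=[{"hand": 0, "slide": [0, 0, 0], "spin": 0}, {"hand": 0, "slide": [0, 0, 0], "spin": 0}, {"hand": 0, "slide": [0, 0, 0], "spin": 0}], newtons=5)

```text
t: 13.95
tool_pos: [487.9, 100.8, 118.8]
ee_rot: [180.0, 0.0, 96.0]
ft_force: [-0.6, 1.5, -1.4]
opening: 16.1
gripper_force: 5.0
```

```bash
python3 -c "
from tilt import *
tilt()"
```

```text
blob [276 213  17  18 109] [283.9 222.5] pred end {0: [277.1, 230.1], 10: [277.3, 226.9], 20: [278.0, 223.4], 30: [279.2, 219.7]} F [-0.2 -0.5 -0.1]
```

move_arm(targets=[{"hand": 0, "slide": [0, 0, -0.002], "spin": 0}, {"hand": 0, "slide": [0, 0, -0.003], "spin": 0}, {"hand": 0, "slide": [0, 0, -0.003], "spin": 0}, {"hand": 0, "slide": [0, 0, -0.002], "spin": 0}, {"hand": 0, "slide": [0, 0, 0], "spin": 0}], newtons=4)

```text
t: 14.5
tool_pos: [488.0, 100.8, 129.1]
ee_rot: [180.0, -0.0, 96.0]
ft_force: [-0.2, -0.7, -1.0]
opening: 16.2
gripper_force: 4.0
```

```bash
python3 -c "
from tilt import *
tilt()"
```

```text
blob [276 210  17  18 107] [283.5 218.9] pred end {0: [277.1, 227.0], 10: [277.3, 223.8], 20: [278.0, 220.3], 30: [279.2, 216.5]} F [-1.1 -0.7 -1. ]
```

move_arm(targets=[{"hand": 0, "slide": [0, 0, -0.002], "spin": 0}, {"hand": 0, "slide": [0, 0, -0.003], "spin": 0}, {"hand": 0, "slide": [0, 0, -0.003], "spin": 0}, {"hand": 0, "slide": [0, 0, -0.002], "spin": 0}, {"hand": 0, "slide": [0, 0, 0], "spin": 0}], newtons=3.5)

```text
t: 15.05
tool_pos: [488.1, 100.9, 139.2]
ee_rot: [180.0, -0.0, 96.0]
ft_force: [-1.8, -0.0, -1.3]
opening: 16.3
gripper_force: 3.5
```

```bash
python3 -c "
from tilt import *
tilt('pics/t1.png')"
```

```text
blob [276 207  17  17 104] [283.4 215.3] pred end {0: [277.0, 223.8], 10: [277.2, 220.6], 20: [277.9, 217.0], 30: [279.1, 213.2]} F [-0.5 -0.6 -1.2]
```

View pics/t1.png

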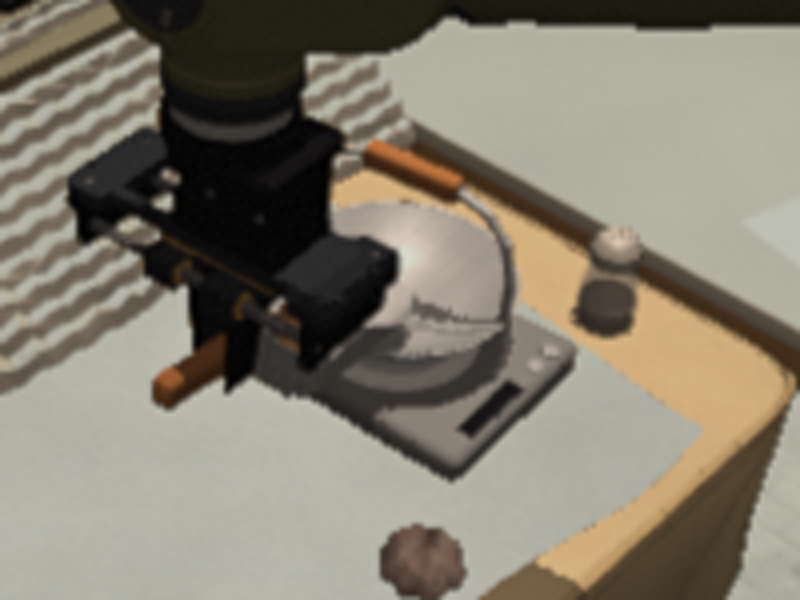

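move_arm(targets=[{"hand": 0, "slide": [0, 0, -0.002], "spin": 0}, {"hand": 0, "slide": [0, 0, -0.003], "spin": 0}, {"hand": 0, "slide": [0, 0, -0.003], "spin": 0}, {"hand": 0, "slide": [0, 0, -0.002], "spin": 0}, {"hand": 0, "slide": [0, 0, 0], "spin": 0}], newtons=3)

```text
t: 15.6
tool_pos: [488.1, 100.9, 149.2]
ee_rot: [180.0, -0.0, 96.0]
ft_force: [-0.3, -1.0, -1.4]
opening: 16.0
gripper_force: 3.0
```

```bash
cat >> tilt.py <<'E'
def nuts():
    i=manip.capture("top")["image"];h=cv2.cvtColor(i,cv2.COLOR_RGB2HSV)
    m=((h[...,0]<22)&(h[...,1]>90)&(h[...,2]>50)).astype(np.uint8)
    m[:160]=0;m[265:]=0;m[:,:285]=0;m[:,390:]=0
    n,l,st,ce=cv2.connectedComponentsWithStats(m)
    print("orange top",[(s.tolist(),c.round(1).tolist()) for s,c in zip(st[1:],ce[1:]) if s[4]>5])
E
python3 -c "
from tilt import *
tilt();nuts()"
```

```text
blob [276 204  17  16  98] [283.2 211.6] pred end {0: [277.0, 220.6], 10: [277.2, 217.4], 20: [277.9, 213.7], 30: [279.1, 209.9]} F [ 0.1 -0.6 -0.2]
orange top [([352, 203, 9, 28, 152], [356.1, 216.4]), ([314, 206, 19, 29, 296], [321.8, 220.1])]
```

move_arm(targets=[{"hand": 0, "slide": [0, 0, -0.002], "spin": 0}, {"hand": 0, "slide": [0, 0, -0.003], "spin": 0}, {"hand": 0, "slide": [0, 0, -0.003], "spin": 0}, {"hand": 0, "slide": [0, 0, -0.002], "spin": 0}, {"hand": 0, "slide": [0, 0, 0], "spin": 0}], newtons=3)

```text
t: 16.2
tool_pos: [488.1, 101.0, 159.3]
ee_rot: [179.9, -0.0, 96.0]
ft_force: [-0.7, -0.0, -0.8]
opening: 16.3
gripper_force: 3.0
```

```bash
python3 -c "
from tilt import *
tilt();nuts()"
```

```text
blob [276 201  17  15  95] [283.  207.9] pred end {0: [276.9, 217.4], 10: [277.1, 214.1], 20: [277.9, 210.4], 30: [279.1, 206.5]} F [ 0.2  0.1 -1.4]
orange top [([346, 203, 21, 31, 367], [355.4, 217.3])]
```

move_arm(targets=[{"hand": 0, "slide": [0, 0, -0.002], "spin": 0}, {"hand": 0, "slide": [0, 0, -0.003], "spin": 0}, {"hand": 0, "slide": [0, 0, -0.003], "spin": 0}, {"hand": 0, "slide": [0, 0, 0], "spin": 0}, {"hand": 0, "slide": [0, 0, 0], "spin": 0}])

```text
t: 16.8
tool_pos: [488.0, 100.9, 167.0]
ee_rot: [180.0, -0.0, 96.0]
ft_force: [-0.3, 0.3, 0.1]
opening: 15.9
gripper_force: 3.0
```

Run:
```python
from tilt import *
A=[]
tilt()
for n in("scene","top"):
    i=manip.capture(n)["image"][:,:,::-1]
    i=i[150:250,270:370] if n=="scene" else i[170:270,290:390]
    A.append(cv2.resize(i,None,fx=4,fy=4,interpolation=cv2.INTER_CUBIC))
cv2.imwrite("pics/s4.png",np.hstack(A))
nuts()
```

```text
blob [276 199  17  13  89] [283.2 204.7] pred end {0: [276.9, 214.8], 10: [277.1, 211.4], 20: [277.8, 207.7], 30: [279.0, 203.8]} F [-0.6  0.  -1.3]
orange top [([342, 203, 22, 29, 408], [352.5, 218.2])]
```

View pics/s4.png

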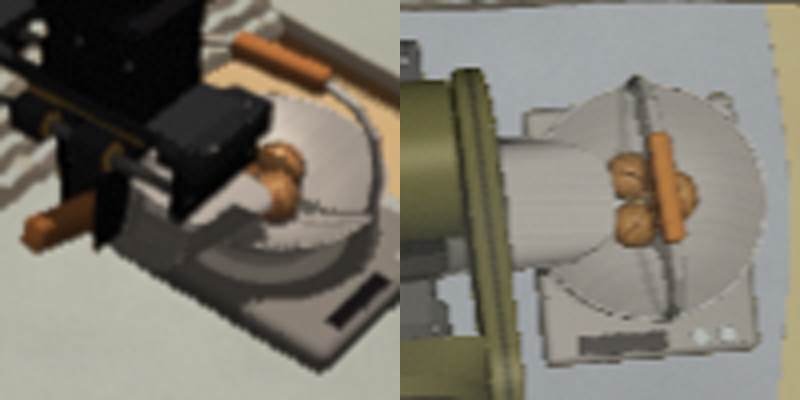

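All three walnuts lie together in the dish, at about (630,175), (633,222) and (683,192) in the right-hand panel. The scoop is empty. I'll clamp it, lift, back off and return it.

move_arm(targets=[{"hand": 0, "slide": [0, 0, 0], "spin": 0}, {"hand": 0, "slide": [0, 0, -0.004], "spin": 0}, {"hand": 0, "slide": [0, 0, -0.01], "spin": 0}, {"hand": 0, "slide": [0, 0, -0.015], "spin": 0}, {"hand": 0, "slide": [0.008, 0, -0.015], "spin": 0}], newtons=30)

```text
t: 17.5
tool_pos: [487.2, 108.6, 212.3]
ee_rot: [180.0, 0.0, 95.9]
ft_force: [0.5, 0.7, -1.5]
opening: 15.8
gripper_force: 30.0
```

move_arm(targets=[{"hand": 0, "slide": [0.012, 0, -0.01], "spin": 0}, {"hand": 0, "slide": [0.012, 0, 0], "spin": 0}, {"hand": 0, "slide": [0.011, -0.01, 0], "spin": 0}, {"hand": 0, "slide": [0, -0.02, 0], "spin": 0}, {"hand": 0, "slide": [0, -0.02, 0], "spin": 0}])

```text
t: 18.0
tool_pos: [431.7, 139.3, 219.3]
ee_rot: [-179.8, 0.0, 96.0]
ft_force: [-0.1, 0.0, -2.5]
opening: 15.9
gripper_force: 30.0
```

move_arm(targets=[{"hand": 0, "slide": [0, -0.004, 0], "spin": -0.05}, {"hand": 0, "slide": [0, 0, 0], "spin": -0.1}, {"hand": 0, "slide": [0, 0, 0], "spin": -0.12}, {"hand": 0, "slide": [0, 0, 0], "spin": -0.12}, {"hand": 0, "slide": [0, 0, 0], "spin": -0.12}])

```text
t: 18.5
tool_pos: [428.2, 138.6, 219.4]
ee_rot: [-179.9, -0.1, 125.5]
ft_force: [-0.6, -0.5, -1.7]
opening: 15.6
gripper_force: 30.0
```

move_arm(targets=[{"hand": 0, "slide": [0, 0, 0], "spin": -0.12}, {"hand": 0, "slide": [0, 0, 0], "spin": -0.12}, {"hand": 0, "slide": [0, 0, 0], "spin": -0.12}, {"hand": 0, "slide": [0, 0, 0], "spin": -0.12}, {"hand": 0, "slide": [0, 0, 0], "spin": -0.12}])

```text
t: 19.0
tool_pos: [428.1, 138.6, 219.3]
ee_rot: [-179.9, -0.1, 159.9]
ft_force: [-0.3, 0.4, -1.4]
opening: 15.9
gripper_force: 30.0
```

move_arm(targets=[{"hand": 0, "slide": [0, 0, 0], "spin": -0.12}, {"hand": 0, "slide": [0, 0, 0], "spin": -0.12}, {"hand": 0, "slide": [0, 0, 0], "spin": -0.12}, {"hand": 0, "slide": [0, 0, 0], "spin": -0.12}, {"hand": 0, "slide": [0, 0, 0], "spin": -0.12}])

```text
t: 19.5
tool_pos: [428.1, 138.5, 219.3]
ee_rot: [-180.0, -0.2, -165.7]
ft_force: [-0.2, 0.5, -1.0]
opening: 15.5
gripper_force: 30.0
```

Run:
```python
from tilt import *
tilt();nuts()
```

```text
blob [323 186  22  19 262] [335.2 194.3] pred end {0: [325.0, 215.6], 10: [324.9, 212.0], 20: [324.2, 208.1], 30: [322.7, 204.0]} F [-1.1  0.3 -2.1]
orange top [([342, 203, 22, 29, 420], [352.3, 218.3])]
```

move_arm(targets=[{"hand": 0, "slide": [0, 0, 0.02], "spin": 0}, {"hand": 0, "slide": [0, 0, 0.03], "spin": 0}, {"hand": 0, "slide": [0, 0, 0.025], "spin": 0}, {"hand": 0, "slide": [0, 0, 0.015], "spin": 0}, {"hand": 0, "slide": [0, 0, 0.01], "spin": 0}])

```text
t: 20.1
tool_pos: [427.8, 138.1, 118.4]
ee_rot: [180.0, -0.2, -166.2]
ft_force: [0.5, 0.4, -0.9]
opening: 16.1
gripper_force: 30.0
```

move_arm(targets=[{"hand": 0, "slide": [0, 0, 0.005], "spin": 0}, {"hand": 0, "slide": [0, 0, 0.007], "spin": 0}, {"hand": 0, "slide": [0, 0, 0.007], "spin": 0}, {"hand": 0, "slide": [0, 0, 0.007], "spin": 0}, {"hand": 0, "slide": [0, 0, 0.007], "spin": 0}], newtons=5)

```text
t: 20.6
tool_pos: [430.0, 138.0, 87.7]
ee_rot: [-180.0, 0.1, -166.1]
ft_force: [-1.5, -0.1, 1.1]
opening: 15.8
gripper_force: 5.0
```

move_arm(targets=[{"hand": 0, "slide": [0, 0, 0.007], "spin": 0}, {"hand": 0, "slide": [0, 0, 0.007], "spin": 0}, {"hand": 0, "slide": [0, 0, 0.007], "spin": 0}, {"hand": 0, "slide": [0, 0, 0.006], "spin": 0}, {"hand": 0, "slide": [0, 0, 0.004], "spin": 0}], newtons=4)

```text
t: 21.1
tool_pos: [429.3, 137.9, 55.9]
ee_rot: [180.0, -0.0, -166.1]
ft_force: [-1.2, 0.1, -0.1]
opening: 16.0
gripper_force: 4.0
```

Run:
```python
from tilt import *
tilt()
```

```text
blob [302 255  20  15 129] [311.9 262.4] pred end {0: [319.2, 267.1], 10: [319.2, 264.3], 20: [318.5, 261.2], 30: [317.1, 258.0]} F [ 0.1 -0.7 -1.2]
```

move_arm(targets=[{"hand": 0, "slide": [0, 0, 0.004], "spin": 0}, {"hand": 0, "slide": [0, 0, 0.004], "spin": 0}, {"hand": 0, "slide": [0, 0, 0.003], "spin": 0}, {"hand": 0, "slide": [0, 0, 0], "spin": 0}], newtons=3)

```text
t: 21.55
tool_pos: [429.5, 138.0, 45.2]
ee_rot: [180.0, -0.0, -166.1]
ft_force: [0.2, -0.4, -1.5]
opening: 15.8
gripper_force: 3.0
```

move_arm(targets=[{"hand": 0, "slide": [0, 0, 0.003], "spin": 0}, {"hand": 0, "slide": [0, 0, 0], "spin": 0}, {"hand": 0, "slide": [0, 0, 0], "spin": 0}])

```text
t: 21.85
tool_pos: [430.1, 138.1, 42.9]
ee_rot: [-180.0, 0.1, -166.1]
ft_force: [-0.9, 0.3, -1.0]
opening: 16.1
gripper_force: 3.0
```

Run:
```python
from tilt import *
tilt()
print([manip.get_state()[k].round(2) for k in("tool_pos","torque")])
```

```text
blob [301 259  20  16 126] [311.1 266.6] pred end {0: [318.5, 270.3], 10: [318.4, 267.6], 20: [317.7, 264.5], 30: [316.4, 261.3]} F [ 1.3  0.1 -0.5]
[array([430.1 , 138.07,  42.97]), array([ 0.2 , -0.24, -0.03])]
```

move_arm(targets=[{"hand": 0, "slide": [0, 0, 0.002], "spin": 0}, {"hand": 0.2, "slide": [0, 0, 0], "spin": 0}, {"hand": 0.4, "slide": [0, 0, 0], "spin": 0}, {"hand": 0.6, "slide": [0, 0, 0], "spin": 0}, {"hand": 0.6, "slide": [0, 0, 0], "spin": 0}])

```text
t: 22.4
tool_pos: [429.7, 138.0, 40.6]
ee_rot: [180.0, 0.0, -166.1]
ft_force: [-0.5, -0.1, -0.1]
opening: 38.0
gripper_force: 0.0
```

move_arm(targets=[{"hand": 0.6, "slide": [0, 0, 0], "spin": 0}, {"hand": 0.6, "slide": [0, 0, -0.02], "spin": 0}, {"hand": 0.6, "slide": [0, 0, -0.04], "spin": 0}, {"hand": 0.6, "slide": [0, 0, -0.045], "spin": 0}, {"hand": 0.6, "slide": [0, 0, -0.045], "spin": 0}])

```text
t: 22.9
tool_pos: [429.1, 137.9, 191.9]
ee_rot: [180.0, -0.0, -166.1]
ft_force: [1.0, 0.2, -0.1]
opening: 57.4
gripper_force: 0.0
```

move_arm(targets=[{"hand": 0.6, "slide": [0, 0, -0.045], "spin": 0}, {"hand": 0.6, "slide": [0, 0, -0.025], "spin": 0}, {"hand": 0.6, "slide": [0, 0, 0], "spin": 0}])

```text
t: 23.2
tool_pos: [431.9, 138.4, 266.0]
ee_rot: [-180.0, 0.5, -166.1]
ft_force: [0.1, 0.2, -0.0]
opening: 57.1
gripper_force: 0.0
```

Run:
```python
from tilt import *
for n in("scene","top"):
    i=manip.capture(n)["image"];cv2.imwrite(f"pics/{n}5.png",i[:,:,::-1])
    h=cv2.cvtColor(i,cv2.COLOR_RGB2HSV)
    m=((h[...,0]<16)&(h[...,1]>130)&(h[...,2]>60)).astype(np.uint8)
    k,l,st,ce=cv2.connectedComponentsWithStats(m)
    print(n,[(s.tolist(),c.round(1).tolist()) for s,c in zip(st[1:],ce[1:]) if s[4]>40 and 200<c[0]<420 and c[1]>150])
print([manip.get_state()[k].round(2) for k in("tool_pos","joint_pos")])
nuts()
```

```text
scene [([328, 158, 30, 13, 162], [341.7, 163.9]), ([323, 186, 22, 18, 258], [335.2, 194.2]), ([290, 254, 31, 18, 160], [305.4, 263.2]), ([220, 358, 12, 34, 174], [225.6, 372.1])]
top [([344, 203, 20, 28, 212], [354.4, 219.1])]
[array([429.63, 137.96, 260.52]), array([ 10.98, -20.17, 116.92,   0.  ,  83.22, -92.95])]
orange top [([342, 203, 22, 29, 420], [352.2, 218.3])]
```

The scoop is released. Next I'll spin to the dish's handle orientation, then move over the dish.

move_arm(targets=[{"hand": 0.6, "slide": [0, 0, 0], "spin": 0.145}, {"hand": 0.6, "slide": [0, 0, 0], "spin": 0.145}, {"hand": 0.6, "slide": [0, 0, 0], "spin": 0.145}, {"hand": 0.6, "slide": [0, 0, 0], "spin": 0.145}, {"hand": 0.6, "slide": [0, 0, 0], "spin": 0.145}])

```text
t: 23.85
tool_pos: [428.5, 137.7, 257.6]
ee_rot: [-179.8, -0.2, 152.1]
ft_force: [0.3, 0.4, 0.2]
opening: 57.1
gripper_force: 0.0
```

move_arm(targets=[{"hand": 0.6, "slide": [0, 0, 0], "spin": 0.145}, {"hand": 0.6, "slide": [0, 0, 0], "spin": 0.145}, {"hand": 0.6, "slide": [0, 0, 0], "spin": 0.145}, {"hand": 0.6, "slide": [0, 0, 0], "spin": 0.145}, {"hand": 0.6, "slide": [0, 0, 0], "spin": 0.145}])

```text
t: 24.35
tool_pos: [428.5, 137.7, 257.7]
ee_rot: [-179.7, -0.0, 110.5]
ft_force: [0.1, -0.6, 0.3]
opening: 57.2
gripper_force: 0.0
```

move_arm(targets=[{"hand": 0.6, "slide": [0, 0, 0], "spin": 0.145}, {"hand": 0.6, "slide": [0, 0, 0], "spin": 0.145}, {"hand": 0.6, "slide": [0, 0, 0], "spin": 0.145}, {"hand": 0.6, "slide": [0, 0, 0], "spin": 0.145}, {"hand": 0.6, "slide": [0, 0, 0], "spin": 0.145}])

```text
t: 24.85
tool_pos: [428.5, 137.7, 257.7]
ee_rot: [-179.8, 0.2, 69.0]
ft_force: [-0.1, 0.0, -0.1]
opening: 57.1
gripper_force: 0.0
```

move_arm(targets=[{"hand": 0.6, "slide": [0, 0, 0], "spin": 0.145}, {"hand": 0.6, "slide": [0, 0, 0], "spin": 0.145}, {"hand": 0.6, "slide": [0, 0, 0], "spin": 0.145}, {"hand": 0.6, "slide": [0, 0, 0], "spin": 0.145}, {"hand": 0.6, "slide": [0, 0, 0], "spin": 0.145}])

```text
t: 25.35
tool_pos: [428.5, 137.7, 257.7]
ee_rot: [-179.9, 0.3, 27.4]
ft_force: [-0.5, 0.3, -0.5]
opening: 57.3
gripper_force: 0.0
```

move_arm(targets=[{"hand": 0.6, "slide": [0, 0, 0], "spin": 0.145}, {"hand": 0.6, "slide": [0, 0, 0], "spin": 0.145}, {"hand": 0.6, "slide": [0, 0, 0], "spin": 0.105}, {"hand": 0.6, "slide": [0, 0, 0], "spin": 0}, {"hand": 0.6, "slide": [0, 0, 0], "spin": 0}])

```text
t: 25.85
tool_pos: [428.9, 137.8, 258.8]
ee_rot: [180.0, 0.2, 5.3]
ft_force: [-0.0, 0.2, 0.0]
opening: 56.7
gripper_force: 0.0
```

Run:
```python
from tilt import *
# refit the dish bar from pics 5 (scoop handle, too): oriented rectangles
s=cv2.imread("pics/scene5.png");h=cv2.cvtColor(s,cv2.COLOR_BGR2HSV)
m=((h[...,0]<16)&(h[...,1]>110)&(h[...,2]>50)).astype(np.uint8)
k,l,st,ce=cv2.connectedComponentsWithStats(m)
for c in range(1,k):
    if st[c,4]>100 and 280<ce[c,0]<360 and st[c,1]>150:
        ys,xs=np.where(l==c);r=cv2.minAreaRect(np.c_[xs,ys].astype(np.float32));print(st[c],cv2.boxPoints(r).round(1).tolist())
for x,y,z in [(503,-80,168)]:
    for yaw in(3,5,7):
        d=35*np.array([np.cos(np.radians(yaw)),np.sin(np.radians(yaw)),0]);c=np.array([x,y,z])
        print(yaw,proj("scene",[c-d,c,c+d]).round(1).tolist(),proj("top",[c-d,c,c+d]).round(1).tolist())
# scoop handle predicted level on the table, yaw 13.9
f=np.array([np.cos(np.radians(13.9)),np.sin(np.radians(13.9)),0]);g=np.array([430,138,40])
print("scoop lvl",proj("scene",[g-55*f+[0,0,10],g-55*f-[0,0,10],g+30*f+[0,0,10]]).round(1).tolist())
```

```text
[328 158  57  27 325] [[326.5, 163.60000610351562], [330.6000061035156, 153.6999969482422], [386.20001220703125, 176.60000610351562], [382.20001220703125, 186.5]]
[323 186  23  19 291] [[323.0, 186.0], [345.0, 186.0], [345.0, 204.0], [323.0, 204.0]]
[290 254  31  21 211] [[287.70001220703125, 259.8999938964844], [290.79998779296875, 253.3000030517578], [321.79998779296875, 268.29998779296875], [318.70001220703125, 274.79998779296875]]
3 [[351.2, 171.3], [339.8, 165.4], [328.9, 159.7]] [[357.1, 230.6], [356.1, 216.6], [355.1, 202.8]]
5 [[351.5, 171.1], [339.8, 165.4], [328.6, 159.9]] [[357.6, 230.5], [356.1, 216.6], [354.6, 202.8]]
7 [[351.8, 170.8], [339.8, 165.4], [328.3, 160.2]] [[358.1, 230.5], [356.1, 216.6], [354.2, 202.9]]
scoop lvl [[318.7, 268.4], [318.2, 273.8], [287.2, 253.1]]
```

move_arm(targets=[{"hand": 0.6, "slide": [0.008, 0.034, 0], "spin": 0}, {"hand": 0.6, "slide": [0.008, 0.034, 0], "spin": 0}, {"hand": 0.6, "slide": [0.008, 0.034, 0], "spin": 0}, {"hand": 0.6, "slide": [0.008, 0.034, 0], "spin": 0}, {"hand": 0.6, "slide": [0.008, 0.034, 0], "spin": 0}])

```text
t: 26.35
tool_pos: [484.7, -29.0, 259.8]
ee_rot: [-180.0, 0.1, 5.3]
ft_force: [-0.1, -0.5, 0.2]
opening: 57.1
gripper_force: 0.0
```

move_arm(targets=[{"hand": 0.6, "slide": [0.008, 0.034, 0], "spin": 0}, {"hand": 0.6, "slide": [0.006, 0.02, 0], "spin": 0}, {"hand": 0.6, "slide": [0, 0, 0], "spin": 0}, {"hand": 0.6, "slide": [0, 0, 0], "spin": 0}])

```text
t: 26.75
tool_pos: [503.1, -80.2, 259.8]
ee_rot: [-179.9, 0.1, 5.2]
ft_force: [0.8, 0.2, -0.0]
opening: 56.6
gripper_force: 0.0
```

move_arm(targets=[{"hand": 0.6, "slide": [0, 0, 0.02], "spin": 0}, {"hand": 0.6, "slide": [0, 0, 0.02], "spin": 0}, {"hand": 0.6, "slide": [0, 0, 0.015], "spin": 0}, {"hand": 0.6, "slide": [0, 0, 0], "spin": 0}, {"hand": 0.6, "slide": [0, 0, 0], "spin": 0}])

```text
t: 27.25
tool_pos: [503.4, -79.7, 205.7]
ee_rot: [-180.0, 0.0, 5.2]
ft_force: [0.0, 0.4, -0.3]
opening: 57.3
gripper_force: 0.0
```

```bash
python3 -c "
from tilt import *
s=manip.get_state();print(s['tool_pos'].round(1),s['ee_rot'].round(2),s['joint_pos'].round(1),s['ft_force'].round(1))
i=manip.capture('scene')['image'];A=cv2.resize(i[130:230,290:390,::-1],None,fx=4,fy=4,interpolation=cv2.INTER_CUBIC);cv2.imwrite('pics/a.png',A)
h=cv2.cvtColor(i,cv2.COLOR_RGB2HSV);m=((h[...,0]<16)&(h[...,1]>130)&(h[...,2]>60)).astype(np.uint8);m[:130]=0;m[240:]=0
k,l,st,ce=cv2.connectedComponentsWithStats(m);print([(a.tolist(),c.round(1).tolist()) for a,c in zip(st[1:],ce[1:]) if a[4]>20])
"
```

```text
[503.4 -79.7 205.7] [-1.7999e+02  1.0000e-02  5.2100e+00] [-15.   -9.9 113.9   0.   76.   69.8] [ 0.   0.4 -0.3]
[([339, 159, 14, 12, 57], [344.9, 165.0]), ([549, 162, 11, 8, 46], [554.7, 165.5]), ([325, 186, 20, 17, 184], [336.0, 193.1]), ([71, 194, 14, 6, 25], [77.3, 196.8]), ([495, 199, 25, 41, 79], [506.4, 219.6]), ([426, 206, 8, 9, 23], [429.9, 209.3]), ([467, 228, 8, 12, 24], [470.5, 234.2])]
```

move_arm(targets=[{"hand": 0.6, "slide": [0, 0, 0.015], "spin": 0}, {"hand": 0.6, "slide": [0, 0, 0.014], "spin": 0}, {"hand": 0.6, "slide": [0, 0, 0.008], "spin": 0}, {"hand": 0.6, "slide": [0, 0, 0], "spin": 0}, {"hand": 0.6, "slide": [0, 0, 0], "spin": 0}])

```text
t: 27.8
tool_pos: [503.3, -80.3, 168.2]
ee_rot: [-180.0, 0.0, 5.1]
ft_force: [0.5, -0.2, 0.3]
opening: 57.1
gripper_force: 0.0
```

move_arm(targets=[{"hand": 0.5, "slide": [0, 0, 0], "spin": 0}, {"hand": 0.4, "slide": [0, 0, 0], "spin": 0}, {"hand": 0.3, "slide": [0, 0, 0], "spin": 0}, {"hand": 0.22, "slide": [0, 0, 0], "spin": 0}, {"hand": 0.2, "slide": [0, 0, 0], "spin": 0}], newtons=15)

```text
t: 28.3
tool_pos: [503.6, -80.3, 168.8]
ee_rot: [180.0, -0.0, 5.1]
ft_force: [-0.2, -0.6, -0.4]
opening: 22.9
gripper_force: 0.0
```

move_arm(targets=[{"hand": 0.18, "slide": [0, 0, 0], "spin": 0}, {"hand": 0.16, "slide": [0, 0, 0], "spin": 0}, {"hand": 0.14, "slide": [0, 0, 0], "spin": 0}, {"hand": 0.12, "slide": [0, 0, 0], "spin": 0}, {"hand": 0.05, "slide": [0, 0, 0], "spin": 0}])

```text
t: 28.8
tool_pos: [503.5, -80.2, 168.7]
ee_rot: [-180.0, -0.0, 5.2]
ft_force: [0.2, 0.6, 0.7]
opening: 13.8
gripper_force: 15.0
```

move_arm(targets=[{"hand": 0, "slide": [0, 0, 0], "spin": 0}, {"hand": 0, "slide": [0, 0, 0], "spin": 0}, {"hand": 0, "slide": [0, 0, 0], "spin": 0}], newtons=40)

```text
t: 29.1
tool_pos: [503.5, -80.2, 168.7]
ee_rot: [-180.0, -0.0, 5.1]
ft_force: [0.1, 0.6, 0.7]
opening: 14.0
gripper_force: 40.0
```

```bash
python3 -c "
from tilt import *
s=manip.get_state();print(s['tool_pos'].round(1),s['ee_rot'].round(2),s['ft_force'].round(1),s['torque'].round(2),s['opening']);nuts()"
```

```text
[503.5 -80.2 168.7] [-1.80e+02 -1.00e-02  5.15e+00] [0.1 0.6 0.7] [ 0.18 -0.1   0.03] 13.956163276181368
orange top [([356, 227, 5, 4, 10], [358.2, 228.8])]
```

The bar is gripped, with an opening of 14 mm. Now I'll make the slow quarter turn counter-clockwise, which is negative spin.

move_arm(targets=[{"hand": 0, "slide": [0, 0, 0], "spin": -0.01}, {"hand": 0, "slide": [0, 0, 0], "spin": -0.02}, {"hand": 0, "slide": [0, 0, 0], "spin": -0.03}, {"hand": 0, "slide": [0, 0, 0], "spin": -0.04}, {"hand": 0, "slide": [0, 0, 0], "spin": -0.05}])

```text
t: 29.65
tool_pos: [503.6, -80.4, 168.7]
ee_rot: [180.0, -0.0, 13.9]
ft_force: [-0.8, -0.4, 0.3]
opening: 13.7
gripper_force: 40.0
```

move_arm(targets=[{"hand": 0, "slide": [0, 0, 0], "spin": -0.05}, {"hand": 0, "slide": [0, 0, 0], "spin": -0.05}, {"hand": 0, "slide": [0, 0, 0], "spin": -0.05}, {"hand": 0, "slide": [0, 0, 0], "spin": -0.05}, {"hand": 0, "slide": [0, 0, 0], "spin": -0.05}])

```text
t: 30.15
tool_pos: [503.5, -80.4, 168.7]
ee_rot: [180.0, -0.0, 28.2]
ft_force: [0.5, 0.6, 1.1]
opening: 13.6
gripper_force: 40.0
```

```bash
python3 -c "
from tilt import *
s=manip.get_state();print(s['tool_pos'].round(1),s['ee_rot'].round(2),s['ft_force'].round(1),s['torque'].round(2),s['joint_pos'].round(1))"
```

```text
[503.5 -80.4 168.7] [179.99  -0.    28.24] [0.5 0.6 1.1] [ 0.03 -0.04 -0.07] [-15.1  -8.  116.   -0.   72.   46.7]
```

move_arm(targets=[{"hand": 0, "slide": [0, 0, 0], "spin": -0.05}, {"hand": 0, "slide": [0, 0, 0], "spin": -0.05}, {"hand": 0, "slide": [0, 0, 0], "spin": -0.05}, {"hand": 0, "slide": [0, 0, 0], "spin": -0.05}, {"hand": 0, "slide": [0, 0, 0], "spin": -0.05}])

```text
t: 30.65
tool_pos: [503.6, -80.4, 168.7]
ee_rot: [180.0, 0.0, 42.6]
ft_force: [0.0, -0.2, 0.8]
opening: 13.7
gripper_force: 40.0
```

move_arm(targets=[{"hand": 0, "slide": [0, 0, 0], "spin": -0.05}, {"hand": 0, "slide": [0, 0, 0], "spin": -0.05}, {"hand": 0, "slide": [0, 0, 0], "spin": -0.05}, {"hand": 0, "slide": [0, 0, 0], "spin": -0.05}, {"hand": 0, "slide": [0, 0, 0], "spin": -0.05}])

```text
t: 31.15
tool_pos: [503.5, -80.4, 168.7]
ee_rot: [180.0, 0.0, 56.9]
ft_force: [0.6, -0.5, 1.1]
opening: 13.5
gripper_force: 40.0
```

move_arm(targets=[{"hand": 0, "slide": [0, 0, 0], "spin": -0.05}, {"hand": 0, "slide": [0, 0, 0], "spin": -0.05}, {"hand": 0, "slide": [0, 0, 0], "spin": -0.05}, {"hand": 0, "slide": [0, 0, 0], "spin": -0.05}, {"hand": 0, "slide": [0, 0, 0], "spin": -0.05}])

```text
t: 31.65
tool_pos: [503.5, -80.4, 168.7]
ee_rot: [180.0, 0.0, 71.2]
ft_force: [0.1, -0.5, 0.2]
opening: 13.8
gripper_force: 40.0
```

move_arm(targets=[{"hand": 0, "slide": [0, 0, 0], "spin": -0.05}, {"hand": 0, "slide": [0, 0, 0], "spin": -0.05}, {"hand": 0, "slide": [0, 0, 0], "spin": -0.05}, {"hand": 0, "slide": [0, 0, 0], "spin": -0.05}, {"hand": 0, "slide": [0, 0, 0], "spin": -0.05}])

```text
t: 32.15
tool_pos: [503.5, -80.4, 168.7]
ee_rot: [180.0, 0.0, 85.5]
ft_force: [0.3, 0.4, 0.7]
opening: 13.8
gripper_force: 40.0
```

move_arm(targets=[{"hand": 0, "slide": [0, 0, 0], "spin": -0.04}, {"hand": 0, "slide": [0, 0, 0], "spin": -0.04}, {"hand": 0, "slide": [0, 0, 0], "spin": -0.04}, {"hand": 0, "slide": [0, 0, 0], "spin": -0.03}, {"hand": 0, "slide": [0, 0, 0], "spin": -0.02}])

```text
t: 32.65
tool_pos: [503.5, -80.4, 168.7]
ee_rot: [-180.0, 0.0, 95.2]
ft_force: [-0.2, -0.9, 1.0]
opening: 14.3
gripper_force: 40.0
```

move_arm(targets=[{"hand": 0, "slide": [0, 0, 0], "spin": 0}, {"hand": 0, "slide": [0, 0, 0], "spin": 0}, {"hand": 0, "slide": [0, 0, 0], "spin": 0}])

```text
t: 32.95
tool_pos: [503.5, -80.3, 168.7]
ee_rot: [-180.0, 0.0, 95.1]
ft_force: [-0.7, -1.3, 1.2]
opening: 13.8
gripper_force: 40.0
```

```bash
python3 -c "
from tilt import *
s=manip.get_state();print(s['tool_pos'].round(1),s['ee_rot'].round(2),s['ft_force'].round(1),s['torque'].round(2),s['joint_pos'].round(1))"
```

```text
[503.5 -80.3 168.7] [-1.800e+02  1.000e-02  9.511e+01] [-0.7 -1.3  1.2] [-0.06 -0.07  0.05] [-15.1  -8.  116.   -0.   72.  -20.2]
```

Turned by 90.0°. I'll lift gently at first and watch the force.

move_arm(targets=[{"hand": 0, "slide": [0, 0, -0.001], "spin": 0}, {"hand": 0, "slide": [0, 0, -0.002], "spin": 0}, {"hand": 0, "slide": [0, 0, -0.003], "spin": 0}, {"hand": 0, "slide": [0, 0, -0.003], "spin": 0}, {"hand": 0, "slide": [0, 0, -0.001], "spin": 0}])

```text
t: 33.45
tool_pos: [503.6, -80.3, 179.0]
ee_rot: [180.0, 0.0, 95.1]
ft_force: [0.8, 0.9, -2.9]
opening: 13.7
gripper_force: 40.0
```

```bash
python3 -c "
from tilt import *
s=manip.get_state();print(s['tool_pos'].round(1),s['ee_rot'].round(2),s['ft_force'].round(1),s['torque'].round(2))"
```

```text
[503.6 -80.3 179. ] [1.7998e+02 1.0000e-02 9.5100e+01] [ 0.8  0.9 -2.9] [-0.1  -0.18  0.  ]
```

move_arm(targets=[{"hand": 0, "slide": [0, 0, -0.003], "spin": 0}, {"hand": 0, "slide": [0, 0, -0.005], "spin": 0}, {"hand": 0, "slide": [0, 0, -0.006], "spin": 0}, {"hand": 0, "slide": [0, 0, -0.007], "spin": 0}, {"hand": 0, "slide": [0, 0, -0.007], "spin": 0}])

```text
t: 33.95
tool_pos: [503.6, -80.3, 207.6]
ee_rot: [180.0, 0.0, 95.1]
ft_force: [-0.0, -0.3, -4.3]
opening: 13.7
gripper_force: 40.0
```

move_arm(targets=[{"hand": 0, "slide": [0, 0, -0.007], "spin": 0}, {"hand": 0, "slide": [0, 0, -0.007], "spin": 0}, {"hand": 0, "slide": [0, 0, -0.007], "spin": 0}, {"hand": 0, "slide": [0, 0, -0.007], "spin": 0}, {"hand": 0, "slide": [0, 0, -0.007], "spin": 0}])

```text
t: 34.45
tool_pos: [503.5, -80.3, 242.3]
ee_rot: [180.0, -0.0, 95.1]
ft_force: [0.4, 0.2, -4.8]
opening: 13.9
gripper_force: 40.0
```

move_arm(targets=[{"hand": 0, "slide": [0, 0, -0.007], "spin": 0}, {"hand": 0, "slide": [0, 0, -0.007], "spin": 0}, {"hand": 0, "slide": [0, 0, -0.006], "spin": 0}, {"hand": 0, "slide": [0, 0, -0.004], "spin": 0}, {"hand": 0, "slide": [0, 0, -0.002], "spin": 0}])

```text
t: 34.95
tool_pos: [503.6, -80.3, 268.2]
ee_rot: [180.0, 0.0, 95.1]
ft_force: [-0.1, -0.7, -3.1]
opening: 13.9
gripper_force: 40.0
```

move_arm(targets=[{"hand": 0, "slide": [0, 0, 0], "spin": 0}, {"hand": 0, "slide": [0, 0, 0], "spin": 0}, {"hand": 0, "slide": [0, 0, 0], "spin": 0}, {"hand": 0, "slide": [0, 0, 0], "spin": 0}, {"hand": 0, "slide": [0, 0, 0], "spin": 0}])

```text
t: 35.45
tool_pos: [503.4, -80.2, 267.4]
ee_rot: [-180.0, -0.0, 95.1]
ft_force: [-0.3, -0.2, -3.9]
opening: 14.0
gripper_force: 40.0
```

Run:
```python
from tilt import *
A=[]
for n in("scene","top"):
    i=manip.capture(n)["image"][:,:,::-1]
    i=i[110:290,210:410] if n=="scene" else i[130:310,210:410]
    A.append(cv2.resize(i,None,fx=2,fy=2,interpolation=cv2.INTER_CUBIC) if n=="top" else cv2.resize(i,None,fx=2,fy=2,interpolation=cv2.INTER_CUBIC))
cv2.imwrite("pics/fin.png",np.hstack(A))
s=manip.get_state();print(s['tool_pos'].round(1),s['ee_rot'].round(2),s['ft_force'].round(1),s['torque'].round(2),s['joint_velocities'].round(2))
```

```text
[503.5 -80.3 267.5] [-179.99   -0.     95.1 ] [ 0.5 -0.3 -3.1] [-0.01 -0.18 -0.02] [-0.04  0.01 -0.06  0.06 -0.05 -0.  ]
```

View pics/fin.png

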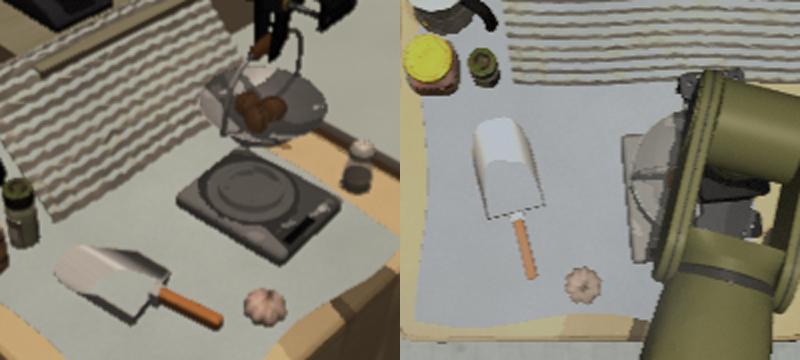

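The left panel shows the dish lifted clear at about (262,105), with the nuts together in its middle at about (260,110). The scoop stands flat and empty at about (140,290), and the garlic and jars are untouched.

```bash
python3 -c "
from workcell import manip
print(manip.hand_in())"
```

```text
the job is handed in; nothing more can be done
None
```

The job is handed in: the three walnuts are in the dish, the empty scoop is back flat on the washer top, and the dish, turned 90° counter-clockwise, is held still about 99 mm above its seat and looks level in the last picture.

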